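# Seat a vial block on a lab shaker and hold it down

## Robot

A 7-joint arm with a two-finger parallel gripper is mounted at the origin on the work surface. World frame = base frame: x ahead of the robot, y to its left, z up, the work surface at z = 0. Lengths are in m, angles in rad, forces in N, time in s.
With the tool pointing down it reaches from about 0.4 to 0.85 m from the base axis. Payload 4.5 kg.
Tool frame: the origin (TCP) lies on the centre line of the jaws, within the pads' length; the fingertips stand 8 mm ahead of it and the grasp point (between the pads) lies 11 mm behind it; z points along the fingers, x is the direction in which the jaws open and shut, and the axes are right-handed (so a half turn about z gives the same grasp; the last joint's range is limited). The gripper opens to 88 mm and grips with 3 to 60 N. Pads are 18 mm wide; open, the fingers measure 123 mm over their backs; the gripper's body (75 mm by 187 mm) begins 45 mm behind the grasp point.
Start: joints at [-1.225, 0.689, -0.195, 1.565, 0.157, 0.902, -0.215], TCP at [0.192, 0.595, 0.247] pointing down, gripper open.
Joint ranges: [-3.01, 3.01], [-0.46, 2.08], [-1.47, 1.51], [0.13, 2.56], [-1, 4.14], [0.04, 2.09], [-2.66, 2.66]. Speed limits (rad/s): [2.57, 2.57, 3.14, 3.14, 3.14, 3.14, 3.14].

## Interface

Orientations are given as a unit quaternion [x, y, z, w].
In Python, from plant import r gives the robot as it stands.
- The arm moves only by the shell command python3 -m pendant 'ROWS' [FORCE]. ROWS is JSON, a list of rows, each a list of 3 entries, a list of its own where there are three numbers: the turn, a rotation vector about the tool's x, y, z in rad, then the shift along the tool's x, y, z in m, then the opening, from 0 (shut) to 1 (fully open). In form: [[[wx, wy, wz], [tx, ty, tz], claw], ...]. A call has 1 to 10 rows; each row is the pose to reach, as a shift and turn from the pose commanded when the call began, along the tool's axes at that moment; what a row does not reach only later rows make up. A row lasts 1/10 s, in which the tool goes at most 50 mm and 8.59 degrees, less where a joint would pass 70% of its speed; a pose out of reach is approached as far as the arm can. A call with a gripper value outside its range is refused whole. The fingers move at their own pace and stop on an object; FORCE is the grip in N (left out, the last holds). Time passes only in rows, so rows that repeat a pose let the fingers close. It gives the time, the measured TCP pose, the force and the opening at its end, in the units of the state.
- r.get_state(): the state, without advancing time (a new reading comes with each control period).
- r.snapshot(name): name is "scene" or "top"; returns a dict with "image" (384x512x3 uint8, red, green, blue), "mtx" (3x3 intrinsics, pixels), "R" (3x3) and "t" (3): a world point X has camera coordinates R X + t. Camera axes: x right, y down, z forward; pixel columns grow to the right and rows downward; lengths in m; the calibration is good to about 2 mm. A picture is of the moment at which its call begins. There is no depth.
- r.finish_job(): hands the job in, once; it reports no verdict.
The state is a dict: "clock": time; "q": joint angles; "qd": joint speeds; "joint_torque": joint torques, N m; "tool_pos": TCP position; "eef_rot": TCP orientation; "contact_force": force on the tool from outside, world axes, zero at the start; "moment": the same for the moment, N m; "opening": opening from 0.0 (shut) to 1.0 (fully open).
Only numpy, scipy, OpenCV 4.12 (cv2) and the standard library are available. Lean on these libraries where they do the work, as an engineer would, in place of code of your own. Each camera call takes 0.05 s, during which the arm holds its last target. There are 200 camera calls.

## Task

Slide the shaker's transport lock all the way to its end stop so that its bar clears the seat. Then fetch the round vial block by its knob, set it on the seat and slide it about until it drops over the hidden locating pin, and press it down until the sprung seat is fully home. Finish while still holding the block pressed down, and leave everything else where it stands.

Things in the scene. Friction and masses are not known exactly. Their poses are not given: they have to be found in the camera images.
- seat_mid (a point): Centre of the seat's top face with the seat up, 97 mm above the table, 30 mm from the shaker's middle along its +x. The seat is a round steel disc, 80 mm across. Axes as the shaker's; y is along the lock's travel. This point does not move with the seat.
- seat (a joint): How far the seat is pressed down, m: 0 = up, 0.006 = fully home on its stop. Sprung: it starts down at about 6 N from above and is fully home at about 14 N, the block's weight (3 to 5 N) included, so the weight alone does not move it.
- lock_grip (a point): Grip point on the transport lock, on the axis of its black upright grip (30 mm along x, 20 mm along y; top 14 mm above this point, sides free down to 20 mm below it), 105 mm from the seat's centre towards -x. From it a flat steel bar, 18 mm wide, 5 mm thick, top 115 mm above the table, runs along +x across the seat, over the pin. Axes as the shaker's; slides along +y.
- lock (a joint): Travel of the transport lock, m: 0 = bar right over the seat's middle, 0.080 = end stop, seat clear. It starts between 0 and 0.02, slides along lock_grip's +y with about 2 N of friction and stays where it is left.
- block_mid (a point): The round vial block, half-way up (36 mm above its underside) on its axis: aluminium disc 72 mm across, 34 mm high, eight dark wells on top; in its middle an upright black knob 22 mm thick, 38 mm high (72 mm in all). z up. 0.32 to 0.48 kg. A hole in the middle of its underside, 12 mm wide, 20 mm deep, takes the pin. It stands on a dark mat 6 mm thick.
- square_block: Another vial block, not wanted: a square one, 62 mm by 62 mm by 34 mm, with four wells and the same knob, on the same mat. Origin under its centre.
- cap_jar: Small amber jar, 30 mm across, 45 mm high, on the mat. Origin under its centre.
- beaker: Glass beaker, 70 mm across, 90 mm high. Origin under its centre.
- reagent: Amber bottle with blue cap, 72 mm across, 150 mm high. Origin under its centre.
- solvent: Clear bottle with blue cap, 66 mm across, 140 mm high. Origin under its centre.
- spatula: Spatula lying on the table, 190 mm long.
- shaker: Shaker fixed to the table: white box 240 (x) by 250 (y) by 85 mm high, blue panel on its -x face. Origin under its middle. A fixed steel pin, 10 mm thick, edge bevelled 1.5 mm, stands through the seat; tip 10 mm above the raised seat. The pin is adjustable and its place is not reported: anywhere within 4 mm of the seat's centre along x and along y. See it once the bar is aside, or feel for it.

How it is judged:
On the way, in this order (a step that is already met when the one before it is completed fails the run):
1. the transport lock is at its end stop (value of joint lock above 0.077 m), for 0.2 s.
2. the round block has dropped over the pin onto the seat (horizontal distance between block_mid and seat_mid below 0.009 m and angle between block_mid's own z axis and vertical below 0.07 rad and height (world z) of block_mid below 0.136 m), for 0.2 s.
At the end, for the whole second after the job is handed in: The lock stands within 4 mm of its end stop; the round block is over the pin (axis within 9 mm of the seat's centre, upright within 0.07 rad, its middle below 131 mm), the seat is pressed down by more than 4.5 of its 6 mm, and the fingers still bear on the block (value of joint lock above 0.076 m and horizontal distance between block_mid and seat_mid below 0.009 m and angle between block_mid's own z axis and vertical below 0.07 rad and height (world z) of block_mid below 0.131 m and value of joint seat above 0.0045 m and contact force between the fingers and block above 1 N); the arm keeps its last pose, push and grip.
It fails at once if another thing is shifted by more than 30 mm (distance of any of square_block, cap_jar, beaker, reagent, solvent, spatula from where it was at the start of the episode above 0.03 m).
It also fails if it takes over 72 s, if anything falls off the work surface, if the arm or the gripper's body presses on something with over 40 N, if the wrist force passes 120 N, or if a joint passes its speed limit or range.

## Working session

There is one attempt and no reset: what is moved stays moved. The work goes in short steps, Python scripts to look and compute and a shell command to move; the robot and the scene stay as the last step left them, time stands still between calls to the robot, and variables do not carry over. Pictures are saved under pics/ and viewed, about 8 in all and at most 12, crops included, and the job is handed in when it is done.

```bash
ls; mkdir -p pics
python3 - <<'E'
from plant import r
import cv2
s=r.get_state();print(s)
for n in("scene","top"):
    d=r.snapshot(n);cv2.imwrite(f"pics/{n}0.png",cv2.resize(d["image"][:,:,::-1],(800,600),interpolation=cv2.INTER_CUBIC));print(n,d["mtx"],d["R"],d["t"])
E
```

```text
pics
{'clock': 0.0, 'q': array([-1.22519827,  0.68997757, -0.19452656,  1.56633756,  0.15730415,
        0.90250582, -0.21509669]), 'qd': array([ 4.87202712e-04,  3.26063856e-04,  9.62790854e-04, -3.45326256e-05,
        3.62312138e-04, -1.47408982e-03, -1.75924900e-03]), 'joint_torque': array([ 5.41727422e-04, -5.27577102e+01, -1.26733202e+00, -1.53438485e+01,
       -5.28115255e-02,  6.52879666e-03,  1.68990846e-04]), 'tool_pos': array([0.19158327, 0.59426316, 0.24591607]), 'eef_rot': array([ 8.08292948e-01,  5.88779813e-01, -7.01569075e-04,  5.91474877e-04]), 'contact_force': array([ 1.02679841, -0.3412652 ,  0.14309815]), 'moment': array([-0.02428833, -0.04588094,  0.01916695]), 'opening': 1.0038263843928115}
scene [[428.57785839   0.         259.6611755 ]
 [  0.         428.57785839 192.84088097]
 [  0.           0.           1.        ]] [[-0.19123385  0.98148594 -0.01072206]
 [ 0.61551925  0.11140523 -0.78020826]
 [-0.76456895 -0.15580186 -0.62542794]] [ 0.09728733 -0.28691772  2.03961515]
top [[497.00835198   0.         252.33923683]
 [  0.         497.00835198 190.67377767]
 [  0.           0.           1.        ]] [[-0.02045403 -0.99970513 -0.01308734]
 [-0.985203    0.02238182 -0.16992383]
 [ 0.17016664  0.00941806 -0.98537029]] [0.02972622 0.60156202 1.70658423]
```

View pics/top0.png

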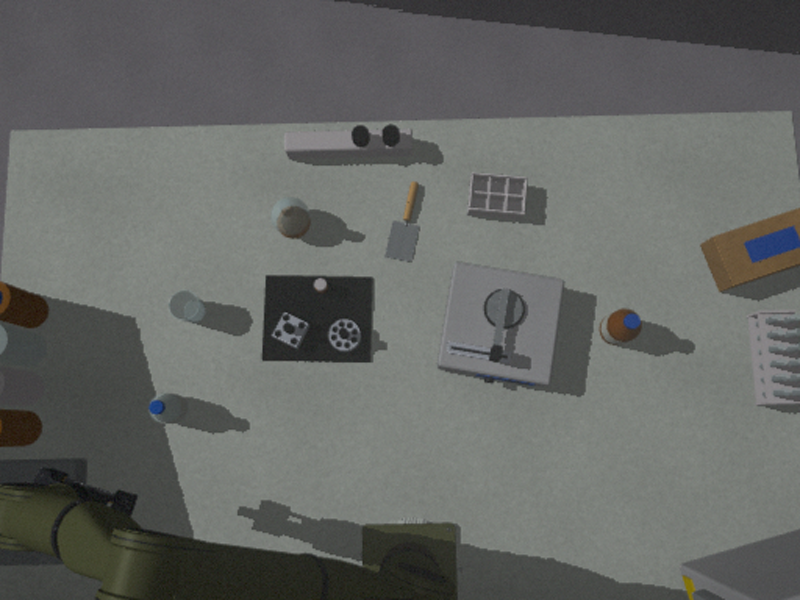

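View pics/scene0.png

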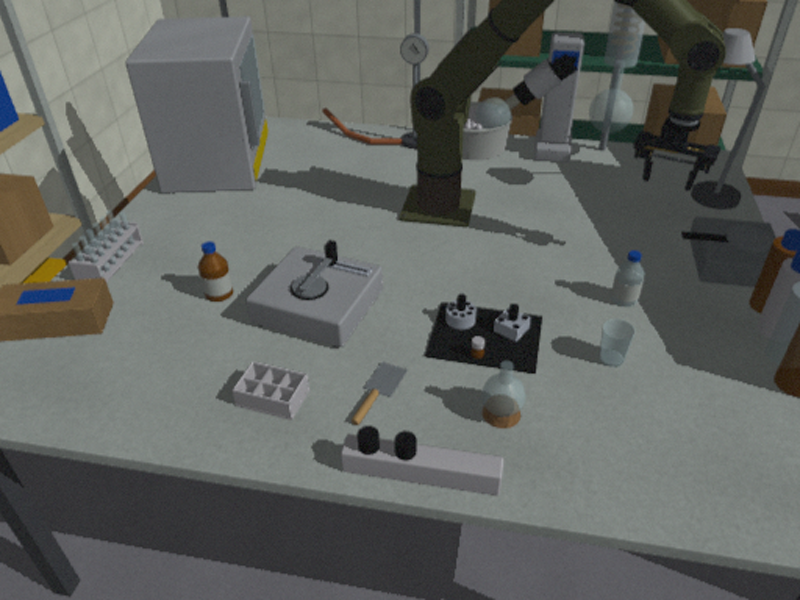

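The top view shows the round block at about (344,335) and the lock grip at (497,353), with its slot running left (+y) to (450,348). The shaker box spans about (438..563, 262..385). The scene view agrees. I'll enlarge a crop next.

```bash
cat > h.py <<'E'
import numpy as np, cv2
from plant import r
from scipy.spatial.transform import Rotation as Ro
def ray(d,u,v,z):
    "pixel (full-image px, 512x384) -> world point at height z"
    R,t,K=d["R"],np.array(d["t"]),d["mtx"]
    c=-R.T@t; w=R.T@np.linalg.inv(K)@[u,v,1]
    return c+w*(z-c[2])/w[2]
def proj(d,X):
    p=d["mtx"]@(d["R"]@np.array(X)+d["t"]); return p[:2]/p[2]
def crop(d,n,x0,y0,w,h,k):
    cv2.imwrite(n,cv2.resize(d["image"][y0:y0+h,x0:x0+w,::-1],(w*k,h*k),interpolation=cv2.INTER_CUBIC))
def toTool(dW):
    s=r.get_state(); return Ro.from_quat(s["eef_rot"]).inv().apply(dW)
E
python3 - <<'E'
from h import *
d=r.snapshot("top");a=d["image"]
f=lambda x0,y0,w,h,k:cv2.resize(a[y0:y0+h,x0:x0+w,::-1],(w*k,h*k),interpolation=cv2.INTER_CUBIC)
A=f(275,163,90,90,6);B=f(168,173,43,90,6)
cv2.imwrite("pics/c1.png",np.hstack([B[:,:258],A]))
B=f(200,190,40,45,6)
E
python3 - <<'E'
from h import *
d=r.snapshot("top");a=d["image"]
f=lambda x0,y0,w,h,k:cv2.resize(a[y0:y0+h,x0:x0+w,::-1],(w*k,h*k),interpolation=cv2.INTER_CUBIC)
A=f(275,163,90,90,6);B=f(200,163,43,90,6)
cv2.imwrite("pics/c1.png",np.hstack([B,A]))
E
```

```text
(no output)
```

View pics/c1.png

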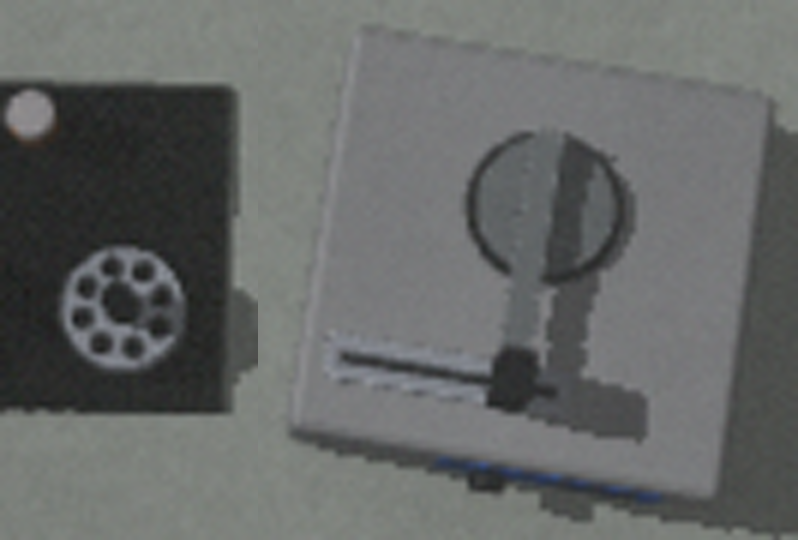

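The crop shows the shaker top corners at TL(360,28), TR(770,100), BR(715,497) and BL(292,430), with the seat ring centred at about (546,207). The grip covers (486..540, 347..410). The block disc is centred at (123,308) in the left pane.

Run:
```python
from h import *
d=r.snapshot("top")
np.set_printoptions(precision=4,suppress=True)
P=lambda X,Y,z,x0=275-43: ray(d,x0+(X+.5)/6-.5,163+(Y+.5)/6-.5,z)
C=[P(*c,.085) for c in((360,28),(770,100),(715,497),(292,430))]
for c in C:print(c)
m=np.mean(C,0);print("mid",m,[np.linalg.norm(C[i]-C[(i+1)%4]) for i in range(4)])
ex=(C[0]+C[1]-C[2]-C[3])[:2];ey=(C[0]+C[3]-C[1]-C[2])[:2]
yx=np.arctan2(ex[1],ex[0]);yy=np.arctan2(-ey[0],ey[1]);print("yaw",yx,yy)
yw=(yx+yy)/2;u=np.array([np.cos(yw),np.sin(yw)])
print("seat",m[:2]+.03*u,"ring",P(546,207,.085),P(546,207,.097))
print("block",P(123,308,.040,200),"w",P(61,308,.04,200)-P(185,308,.04,200),"knobtop",P(116,300,.078,200))
for z in(.115,.13,.14,.15,.16):print("grip c",z,P(513,378,z))
print("lockgrip@0",m[:2]+(.03-.105)*u)
print("cam",-d["R"].T@d["t"])
s=r.snapshot("scene")
crop(s,"pics/c2.png",155,145,110,85,7)
crop(s,"pics/c3.png",270,175,90,70,7)
for z in(.085,.097):print("proj seat",z,proj(s,[*(m[:2]+.03*u),z]))
```

```text
[ 0.6762 -0.1224  0.085 ]
[ 0.6281 -0.358   0.085 ]
[ 0.4001 -0.3139  0.085 ]
[ 0.4431 -0.0758  0.085 ]
mid [ 0.5369 -0.2175  0.085 ] [np.float64(0.24048592861133844), np.float64(0.23221445035216376), np.float64(0.24194748374154015), np.float64(0.23770231658034519)]
yaw -0.19423966798109524 -0.19021918213378886
seat [ 0.5663 -0.2233] ring [ 0.5683 -0.2258  0.085 ] [ 0.5665 -0.2242  0.097 ]
block [0.5233 0.1326 0.04  ] w [0.0016 0.0731 0.    ] knobtop [0.5232 0.1337 0.078 ]
grip c 0.115 [ 0.4671 -0.1991  0.115 ]
grip c 0.13 [ 0.4656 -0.1973  0.13  ]
grip c 0.14 [ 0.4647 -0.1961  0.14  ]
grip c 0.15 [ 0.4637 -0.1949  0.15  ]
grip c 0.16 [ 0.4627 -0.1937  0.16  ]
lockgrip@0 [ 0.4633 -0.2032]
cam [0.3029 0.0002 1.7842]
proj seat 0.085 [197.3146 184.8762]
proj seat 0.097 [196.9837 182.2999]
```

View pics/c2.png

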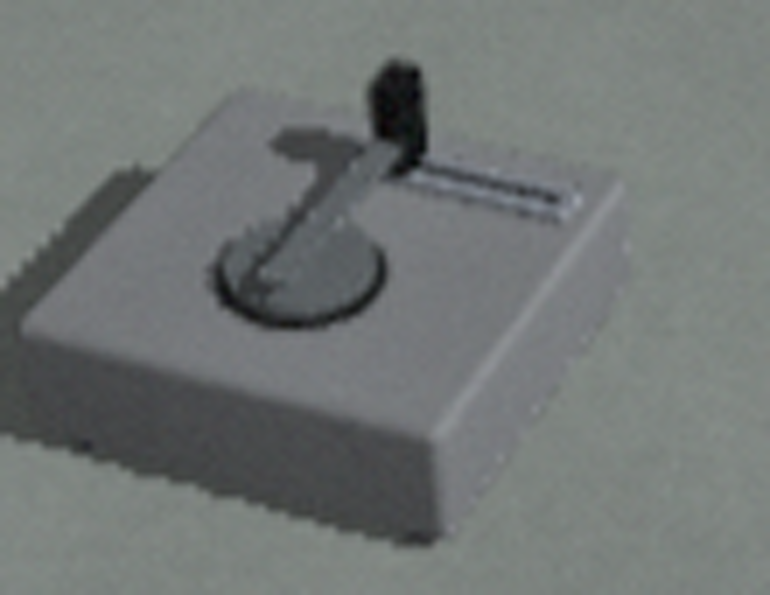

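Run:
```python
from h import *
np.set_printoptions(precision=4,suppress=True)
s=r.snapshot("scene");d=r.snapshot("top")
# grip top centre: scene (397,67)/7 , top (513,376)/6
a=np.array([155+397.5/7-.5,145+67.5/7-.5]);b=np.array([232+513.5/6-.5,163+376.5/6-.5])
M=[x["mtx"]@np.c_[x["R"],x["t"]] for x in(s,d)]
X=cv2.triangulatePoints(M[0],M[1],a,b)[:,0];X=X[:3]/X[3];print(X,proj(s,X)-a,proj(d,X)-b)
for z in(.12,.14,.15,.16,.17):
    X=[.463,-.196,z];p=proj(s,X);print(z,(p+.5-[155,145])*7-.5)
# pose now vs wanted
st=r.get_state();Rn=Ro.from_quat(st["eef_rot"]);print(Rn.as_matrix(),st["tool_pos"])
```

```text
[ 0.4639 -0.1935  0.1577] [-0.1655 -0.0115] [-0.1365  0.0398]
0.12 [397.5977 123.2848]
0.14 [394.6064  92.8921]
0.15 [393.0934  77.5199]
0.16 [391.5688  62.0288]
0.17 [390.0323  46.4173]
[[ 0.3068  0.9518 -0.0001]
 [ 0.9518 -0.3068 -0.0002]
 [-0.0002 -0.     -1.    ]] [0.1917 0.5948 0.2466]
```

The grip's top comes out at z≈0.157, so the grip point is at about 0.142. The lock is at about 8 mm. The tool needs a -0.12 rad turn so its x axis lies along the slide. I'll go through a mid waypoint at z≈0.25.

```bash
python3 -m pendant '[[[0,0,-0.12],[-0.03,0.044,0],1],[[0,0,-0.12],[-0.06,0.088,0],1],[[0,0,-0.12],[-0.09,0.13,0],1],[[0,0,-0.12],[-0.12,0.176,0],1],[[0,0,-0.12],[-0.15,0.22,0],1],[[0,0,-0.12],[-0.18,0.264,0],1],[[0,0,-0.12],[-0.21,0.31,0],1],[[0,0,-0.12],[-0.24,0.353,0],1],[[0,0,-0.12],[-0.265,0.39,0],1],[[0,0,-0.12],[-0.28,0.414,0],1]]'
python3 - <<'E'
from h import *
np.set_printoptions(precision=4,suppress=True)
s=r.get_state();print(s["q"],s["tool_pos"],Ro.from_quat(s["eef_rot"]).as_matrix(),s["contact_force"])
print(toTool(np.array([.464,-.1945,.22])-s["tool_pos"]))
E
```

```text
clock: 1.4
tool_pos: [0.5009, 0.1996, 0.2469]
eef_rot: [0.772, 0.636, 0.0, 0.0]
contact_force: [1.4, 1.2, 0.6]
opening: 0.999
[-0.2852  0.5833 -0.2898  1.8224  0.2286  0.768   0.6841] [0.5009 0.1996 0.2469] [[ 0.1906  0.9817  0.0004]
 [ 0.9817 -0.1906  0.0002]
 [ 0.0003  0.0003 -1.    ]] [1.4202 1.2295 0.6086]
[-0.3939  0.0389  0.0268]
```

```bash
python3 -m pendant '[[[0,0,0],[-0.045,0.005,0],1],[[0,0,0],[-0.09,0.01,0],1],[[0,0,0],[-0.135,0.014,0],1],[[0,0,0],[-0.18,0.018,0],1],[[0,0,0],[-0.225,0.022,0],1],[[0,0,0],[-0.27,0.027,0],1],[[0,0,0],[-0.315,0.031,0],1],[[0,0,0],[-0.36,0.035,0.01],1],[[0,0,0],[-0.385,0.038,0.02],1],[[0,0,0],[-0.394,0.039,0.027],1]]'
python3 - <<'E'
from h import *
np.set_printoptions(precision=4,suppress=True)
s=r.get_state();print(s["q"],s["tool_pos"])
print(toTool(np.array([.464,-.1945,.134])-s["tool_pos"]))
d=r.snapshot("scene");crop(d,"pics/c4.png",150,95,110,85,6)
E
```

```text
clock: 2.4
tool_pos: [0.4621, -0.1963, 0.2191]
eef_rot: [0.773, 0.634, -0.001, 0.0]
contact_force: [-0.2, 0.6, -0.2]
opening: 0.999
[ 0.5098  0.5827 -0.3162  1.9573  0.2909  0.6455  1.3817] [ 0.4621 -0.1963  0.2191]
[0.0023 0.0015 0.0851]
```

View pics/c4.png

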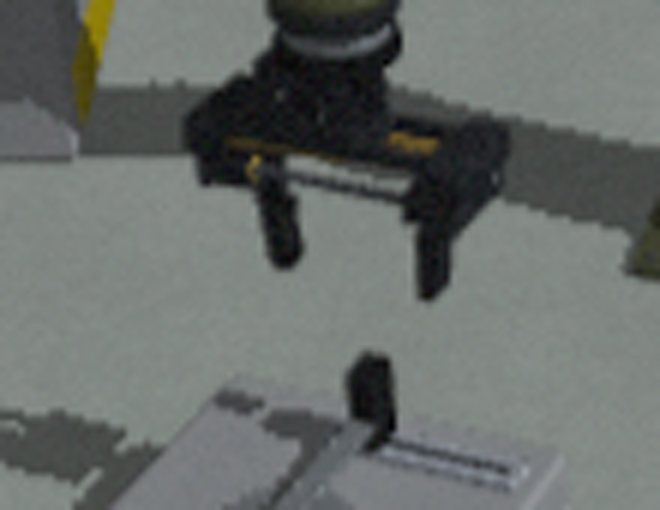

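The fingers straddle the grip, with tips at (283,262) and (430,295) and the grip between them at (372,360). Next I descend and close.

```bash
python3 -m pendant '[[[0,0,0],[0.001,0.001,0.03],1],[[0,0,0],[0.002,0.001,0.06],1],[[0,0,0],[0.002,0.001,0.08],1],[[0,0,0],[0.002,0.001,0.085],1],[[0,0,0],[0.002,0.001,0.085],0.1],[[0,0,0],[0.002,0.001,0.085],0.1],[[0,0,0],[0.002,0.001,0.085],0.1],[[0,0,0],[0.002,0.001,0.085],0.1],[[0,0,0],[0.002,0.001,0.085],0.1],[[0,0,0],[0.002,0.001,0.085],0.1]]' 15
```

```text
clock: 3.45
tool_pos: [0.4645, -0.1912, 0.135]
eef_rot: [0.772, 0.636, 0.0, 0.0]
contact_force: [1.3, -0.1, 0.5]
opening: 0.482
```

```bash
python3 -m pendant '[[[0,0,0],[0,0,0],0.1],[[0,0,0],[0,0,0],0.1],[[0,0,0],[0,0,0],0.1],[[0,0,0],[0,0,0],0.1],[[0,0,0],[0,0,0],0.1]]' 15
```

```text
clock: 3.95
tool_pos: [0.4644, -0.1915, 0.1347]
eef_rot: [0.772, 0.636, -0.0, 0.0]
contact_force: [-0.1, -1.6, 0.7]
opening: 0.227
```

Gripped at 20 mm. I'll slide about 60 mm now and then feel for the stop.

```bash
python3 -m pendant '[[[0,0,0],[0.01,0,0],0.1],[[0,0,0],[0.02,0,0],0.1],[[0,0,0],[0.03,0,0],0.1],[[0,0,0],[0.04,0,0],0.1],[[0,0,0],[0.05,0,0],0.1],[[0,0,0],[0.06,0,0],0.1],[[0,0,0],[0.064,0,0],0.1],[[0,0,0],[0.066,0,0],0.1]]'; python3 -m pendant '[[[0,0,0],[0.003,0,0],0.1],[[0,0,0],[0.006,0,0],0.1],[[0,0,0],[0.006,0,0],0.1]]'
```

```text
clock: 4.75
tool_pos: [0.4772, -0.1255, 0.1347]
eef_rot: [0.771, 0.637, 0.0, -0.0]
contact_force: [-0.5, -2.6, 0.4]
opening: 0.223
clock: 5.05
tool_pos: [0.4777, -0.1229, 0.1347]
eef_rot: [0.772, 0.635, -0.001, 0.001]
contact_force: [0.1, -7.6, 0.3]
opening: 0.226
```

```bash
python3 -m pendant '[[[0,0,0],[0.003,0,0],0.1],[[0,0,0],[0.005,0,0],0.1],[[0,0,0],[0.005,0,0],0.1],[[0,0,0],[0.005,0,0],0.1]]'
```

```text
clock: 5.45
tool_pos: [0.4777, -0.1227, 0.1347]
eef_rot: [0.774, 0.633, -0.004, 0.002]
contact_force: [-0.6, -17.0, -0.8]
opening: 0.224
```

The end stop is confirmed: 17 N with no motion. I'll relax, release and rise.

```bash
python3 -m pendant '[[[0,0,0],[-0.005,0,0],0.1],[[0,0,0],[-0.008,0,0],0.6],[[0,0,0],[-0.009,0,0],0.6],[[0,0,0],[-0.009,0,0],0.6],[[0,0,0],[-0.009,0,0],0.6],[[0,0,0],[-0.009,0,0],0.6],[[0,0,0],[-0.009,0,-0.03],0.6],[[0,0,0],[-0.009,0,-0.07],0.6],[[0,0,0],[-0.009,0,-0.1],0.6],[[0,0,0],[-0.009,0,-0.11],0.6]]'
python3 - <<'E'
from h import *
np.set_printoptions(precision=4,suppress=True)
s=r.get_state();print(s["tool_pos"])
print("to block",toTool(np.array([.5232,.133,.15])-s["tool_pos"]), s["q"])
E
```

```text
clock: 6.45
tool_pos: [0.4788, -0.1241, 0.2474]
eef_rot: [0.771, 0.636, 0.002, 0.002]
contact_force: [0.6, -0.6, -0.5]
opening: 0.597
[ 0.4788 -0.1241  0.2474]
to block [ 0.2608 -0.0059  0.0975] [ 0.3674  0.5287 -0.3188  1.9499  0.2495  0.6955  1.2766]
```

```bash
python3 -m pendant '[[[0,0,0],[0.04,-0.001,0],0.6],[[0,0,0],[0.08,-0.002,0],0.6],[[0,0,0],[0.12,-0.003,0.01],0.6],[[0,0,0],[0.16,-0.004,0.03],0.6],[[0,0,0],[0.2,-0.005,0.06],0.6],[[0,0,0],[0.235,-0.006,0.08],0.6],[[0,0,0],[0.255,-0.006,0.09],0.6],[[0,0,0],[0.261,-0.006,0.097],0.6],[[0,0,0],[0.261,-0.006,0.097],0.6]]'
python3 - <<'E'
from h import *
np.set_printoptions(precision=4,suppress=True)
s=r.get_state();print(s["tool_pos"])
print("to block",toTool(np.array([.5232,.133,.053])-s["tool_pos"]))
D=[r.snapshot("top") for _ in range(8)]
a=np.mean([x["image"].astype(float) for x in D],0)
d=dict(D[0],image=a.astype(np.uint8));S=r.snapshot("scene")
f=lambda d,x0,y0,w,h,k:cv2.resize(d["image"][y0:y0+h,x0:x0+w,::-1],(w*k,h*k),interpolation=cv2.INTER_CUBIC)
A=f(d,300,173,40,60,10);B=f(S,265,150,80,120,5)
cv2.imwrite("pics/c5.png",np.hstack([A,B]))
print("predicted seat centre px in pane",(proj(d,[.5664,-.2237,.097])-[300,173]+.5)*10-.5)
E
```

```text
clock: 7.35
tool_pos: [0.5203, 0.1333, 0.1465]
eef_rot: [0.771, 0.637, -0.001, -0.0]
contact_force: [0.8, 0.3, -1.2]
opening: 0.597
[0.5203 0.1333 0.1465]
to block [0.0004 0.0031 0.0935]
predicted seat centre px in pane [228.8528 245.5137]
```

View pics/c5.png

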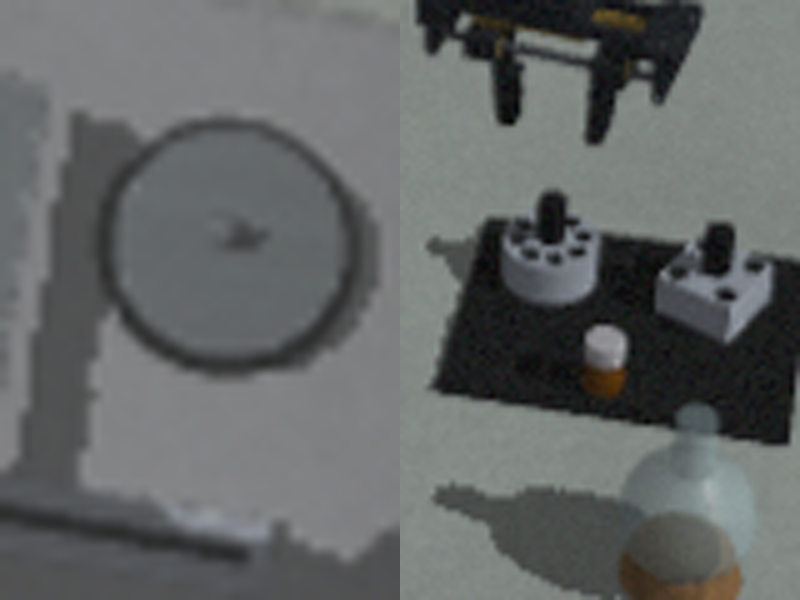

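The ring is centred at about (231,244), matching the prediction of (229,245). The bar is clear. The pin shows only as a small shadow at (215..267, 215..250). I'll take a contrast-stretched zoom in both views to locate it.

Run:
```python
from h import *
np.set_printoptions(precision=3,suppress=True)
out=[]
for n in("top","scene"):
    D=[r.snapshot(n) for _ in range(10)]
    a=np.mean([x["image"].astype(float).mean(2) for x in D],0);d=D[0]
    c=proj(d,[.5664,-.2237,.097]);x0,y0=np.round(c).astype(int)-8
    p=a[y0:y0+16,x0:x0+16]
    lo,hi=np.percentile(p,[1,99]);g=np.clip((p-lo)/(hi-lo)*255,0,255).astype(np.uint8)
    out.append(cv2.resize(g,(400,400),interpolation=cv2.INTER_NEAREST))
    print(n,x0,y0,"centre pane",(c-[x0,y0]+.5)*25-.5)
    # 10 mm steps x,y at seat level
    for e in((.01,0,0),(0,.01,0),(0,0,.01)):print((proj(d,np.array([.5664,-.2237,.097])+e)-c)*25)
cv2.imwrite("pics/c6.png",np.hstack(out))
```

```text
top 314 189 centre pane [222.882 214.534]
[ -3.236 -71.874]
[-72.934   1.622]
[  9.226 -11.519]
scene 189 174 centre pane [208.55  219.428]
[-20.655  40.642]
[65.043  7.299]
[ -6.966 -54.14 ]
```

View pics/c6.png

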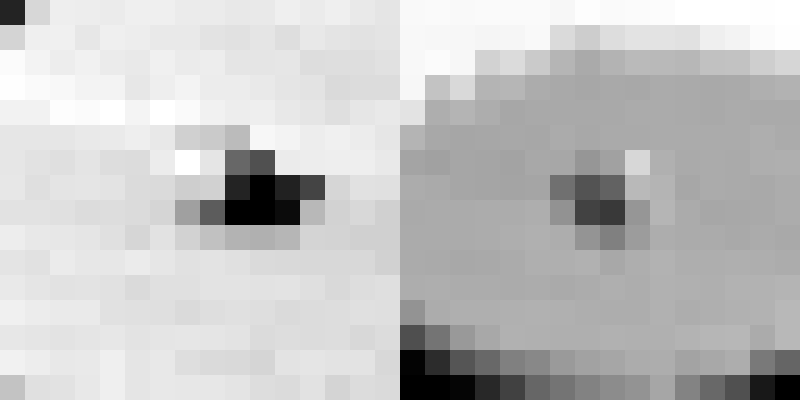

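Pin estimate: both views agree on roughly +3.8 mm x and +1.2 mm y from the seat centre, so about (0.570, -0.2225). Next I grasp the block's knob.

```bash
python3 -m pendant '[[[0,0,0],[0,0.003,0.03],0.6],[[0,0,0],[0,0.003,0.06],0.6],[[0,0,0],[0,0.003,0.08],0.6],[[0,0,0],[0,0.003,0.089],0.6],[[0,0,0],[0,0.003,0.092],0.6],[[0,0,0],[0,0.003,0.092],0.1],[[0,0,0],[0,0.003,0.092],0.1],[[0,0,0],[0,0.003,0.092],0.1],[[0,0,0],[0,0.003,0.092],0.1],[[0,0,0],[0,0.003,0.092],0.1]]' 40;  python3 -m pendant '[[[0,0,0],[0,0,0],0.1],[[0,0,0],[0,0,0],0.1],[[0,0,0],[0,0,0],0.1]]'
```

```text
clock: 9.8
tool_pos: [0.5249, 0.1333, 0.0565]
eef_rot: [0.771, 0.636, 0.001, 0.0]
contact_force: [0.0, 1.1, 4.1]
opening: 0.239
clock: 10.1
tool_pos: [0.525, 0.1333, 0.0565]
eef_rot: [0.771, 0.636, 0.001, 0.0]
contact_force: [-0.4, 0.2, 5.5]
opening: 0.237
```

```bash
python3 -m pendant '[[[0,0,0],[0,0,-0.01],0.1],[[0,0,0],[0,0,-0.03],0.1],[[0,0,0],[0,0,-0.06],0.1],[[0,0,0],[0,0,-0.1],0.1],[[0,0,0],[0,0,-0.13],0.1],[[0,0,0],[0,0,-0.16],0.1],[[0,0,0],[0,0,-0.17],0.1],[[0,0,0],[0,0,-0.17],0.1]]'
python3 - <<'E'
from h import *
np.set_printoptions(precision=4,suppress=True)
s=r.get_state();print(s["tool_pos"],s["contact_force"],s["moment"])
print("to pin",toTool(np.array([.570,-.2225,.2])-s["tool_pos"]))
d=r.snapshot("scene");p=proj(d,s["tool_pos"]-[0,0,.03]);x0,y0=np.round(p).astype(int)-[40,40];print(x0,y0)
crop(d,"pics/c7.png",x0,y0,80,80,7)
E
```

```text
clock: 10.9
tool_pos: [0.5244, 0.1321, 0.2266]
eef_rot: [0.772, 0.636, 0.001, 0.0]
contact_force: [1.2, -0.1, -3.4]
opening: 0.236
[0.5244 0.1321 0.2266] [ 1.2173 -0.0893 -3.4381] [ 0.0173 -0.0192  0.0577]
to pin [-0.3394  0.1125  0.0266]
255 123
```

View pics/c7.png

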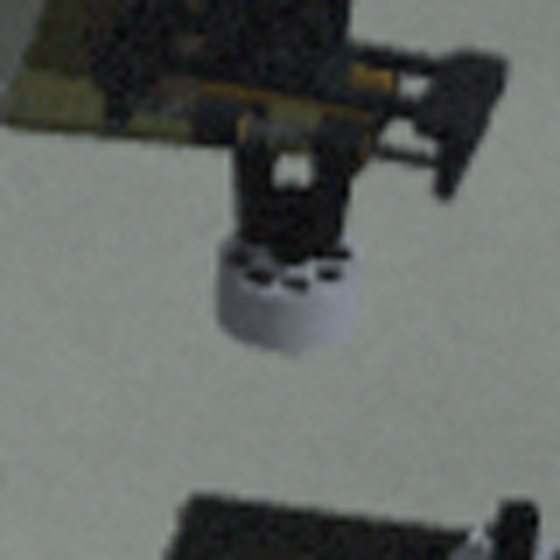

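The block is held upright. Its silhouette spans x 218..360 with the bottom at y≈352. I'll check how well it is centred in the jaws.

Run:
```python
from h import *
np.set_printoptions(precision=4,suppress=True)
s=r.get_state();d=r.snapshot("scene");t=s["tool_pos"];th=np.linspace(0,2*np.pi,200)
def sil(dx,dy,dz=0):
    P=np.array([(proj(d,t+[dx+.036*np.cos(a),dy+.036*np.sin(a),dz+h])-[255,123]+.5)*7-.5 for a in th for h in(-.0505,-.0165)])
    return P[:,0].min(),P[:,0].max(),P[:,1].max()
print(sil(0,0));print(sil(.003,0));print(sil(0,.003))
g=d["image"].astype(float).mean(2)
print(g[160,283:310].round());print(g[165,283:310].round());print(g[160:180,296].round())
```

```text
(np.float64(211.94616137407746), np.float64(359.2847449006455), np.float64(362.8753584889271))
(np.float64(211.0733250171882), np.float64(358.624796919213), np.float64(366.42084686338796))
(np.float64(217.849309799403), np.float64(365.3354768841903), np.float64(363.51172611548634))
[133. 131. 132.  89.  59.  34.  22.  43.  69.  74.  68.  38.  13.  11.
  22.  35. 104.  94. 108.  94.  89. 108. 125. 135. 134. 135. 135.]
[131. 134. 119.  81.  71.  75.  75.  80.  93.  99. 111. 114. 113. 107.
 107. 111. 126. 124. 130. 130. 130. 133. 138. 133. 136. 136. 133.]
[ 11.  75.  80.  53.  56. 107. 108. 101. 103. 105. 105. 105. 105. 110.
 125. 131. 130. 132. 133. 134.]
```

```bash
python3 -m pendant '[[[0,0,0],[-0.04,0.0135,0],0.1],[[0,0,0],[-0.08,0.027,0],0.1],[[0,0,0],[-0.12,0.0405,0],0.1],[[0,0,0],[-0.16,0.054,0],0.1],[[0,0,0],[-0.2,0.0675,0],0.1],[[0,0,0],[-0.24,0.081,0],0.1],[[0,0,0],[-0.28,0.0945,0],0.1],[[0,0,0],[-0.315,0.106,0],0.1],[[0,0,0],[-0.335,0.113,0],0.1],[[0,0,0],[-0.339,0.1145,0]  ,0.1]]';python3 -m pendant '[[[0,0,0],[0,0,0.02],0.1],[[0,0,0],[0,0,0.04],0.1],[[0,0,0],[0,0,0.05],0.1],[[0,0,0],[0,0,0.05],0.1],[[0,0,0],[0,0,0.05],0.1]]'
python3 - <<'E'
from h import *
np.set_printoptions(precision=4,suppress=True)
s=r.get_state();print(s["tool_pos"],s["contact_force"],s["moment"],Ro.from_quat(s["eef_rot"]).as_matrix()[:,2])
print("to pin",toTool(np.array([.572,-.2228,.1575])-s["tool_pos"]))
E
```

```text
clock: 12.0
tool_pos: [0.5701, -0.2264, 0.2229]
eef_rot: [0.773, 0.634, -0.002, -0.001]
contact_force: [-0.5, 0.7, -3.5]
opening: 0.237
clock: 12.5
tool_pos: [0.5721, -0.2213, 0.1756]
eef_rot: [0.771, 0.637, 0.0, -0.0]
contact_force: [0.9, 0.5, -3.7]
opening: 0.238
[ 0.5721 -0.2213  0.1756] [ 0.9287  0.4976 -3.7366] [ 0.014  -0.018   0.0703] [-0.0004  0.0006 -1.    ]
to pin [-0.0015  0.0002  0.0181]
```

```bash
python3 -m pendant '[[[0,0,0],[-0.0015,0,0.005],0.1],[[0,0,0],[-0.0015,0,0.01],0.1],[[0,0,0],[-0.0015,0,0.014],0.1],[[0,0,0],[-0.0015,0,0.016],0.1],[[0,0,0],[-0.0015,0,0.018],0.1],[[0,0,0],[-0.0015,0,0.018],0.1]]'; python3 -m pendant '[[[0,0,0],[0,0,0.001],0.1],[[0,0,0],[0,0,0.002],0.1],[[0,0,0],[0,0,0.002],0.1]]'
```

```text
clock: 13.1
tool_pos: [0.5717, -0.2236, 0.1576]
eef_rot: [0.772, 0.636, 0.0, -0.0]
contact_force: [-0.7, -0.6, -3.4]
opening: 0.238
clock: 13.4
tool_pos: [0.5724, -0.2238, 0.1569]
eef_rot: [0.772, 0.636, 0.001, 0.001]
contact_force: [-1.5, 0.2, 5.3]
opening: 0.24
```

Contact with the pin tip at TCP z≈0.157, as predicted. I'll read the averaged moment as a direction hint.

```bash
cat > st.py <<'E'
from h import *
np.set_printoptions(precision=4,suppress=True)
F=[];M=[];T=[]
for _ in range(6):
    r.snapshot("top");s=r.get_state();F.append(s["contact_force"]);M.append(s["moment"]);T.append(s["tool_pos"])
F,M,T=[np.mean(v,0) for v in(F,M,T)];dF=F-[0,0,-3.6];dM=M-[.014,-.018,.07]
print("pos",T,"F",F,"M",M,"std",np.round(np.std(M),3),"tilt",Ro.from_quat(s["eef_rot"]).as_matrix()[:2,2])
print("contact off xy mm",-dM[1]/dF[2]*1e3,dM[0]/dF[2]*1e3)
E
python3 st.py
```

```text
pos [ 0.5724 -0.2238  0.157 ] F [-1.2426  0.1657  5.2718] M [0.1101 0.3118 0.0031] std 0.128 tilt [ 0.0019 -0.0007]
contact off xy mm -37.17874602208064 10.834301307051117
```

```bash
python3 -m pendant '[[[0,0,0],[0.001,0,0.0005],0.1],[[0,0,0],[0.0015,0.001,0.0005],0.1],[[0,0,0],[0.001,0.0015,0.0005],0.1],[[0,0,0],[0,0.0015,0.0005],0.1],[[0,0,0],[-0.001,0.0015,0.0005],0.1],[[0,0,0],[-0.0015,0.001,0.0005],0.1],[[0,0,0],[-0.0015,0,0.0005],0.1],[[0,0,0],[-0.0015,-0.001,0.0005],0.1],[[0,0,0],[-0.0005,-0.0015,0.0005],0.1],[[0,0,0],[0.001,-0.0015,0.0005],0.1]]'; python3 st.py
```

```text
clock: 14.7
tool_pos: [0.5718, -0.2233, 0.1569]
eef_rot: [0.772, 0.636, 0.001, 0.002]
contact_force: [0.0, -3.1, 6.4]
opening: 0.239
pos [ 0.5718 -0.2234  0.1569] F [-0.6833 -1.1005  6.2437] M [-0.2392  0.1371  0.0024] std 0.156 tilt [ 0.0038 -0.002 ]
contact off xy mm -15.75468273532873 -25.720925046556466
```

```bash
python3 -m pendant '[[[0,0,0],[0.001,0,0.0005],0.1],[[0,0,0],[0.002,0,0.0005],0.1],[[0,0,0],[0.002,0.001,0.0005],0.1],[[0,0,0],[0.002,0.002,0.0005],0.1],[[0,0,0],[0.002,0.003,0.0005],0.1]]'; python3 -m pendant '[[[0,0,0],[0,0.001,0],0.1],[[0,0,0],[-0.001,0.0015,0],0.1],[[0,0,0],[-0.002,0.0015,0],0.1],[[0,0,0],[-0.003,0.0015,0],0.1],[[0,0,0],[-0.003,0.0015,0],0.1]]'; python3 st.py
```

```text
clock: 15.5
tool_pos: [0.5736, -0.2232, 0.1566]
eef_rot: [0.772, 0.636, -0.001, 0.002]
contact_force: [-3.1, -2.9, 8.9]
opening: 0.24
clock: 16.0
tool_pos: [0.5743, -0.2241, 0.1565]
eef_rot: [0.772, 0.636, -0.0, 0.0]
contact_force: [-4.4, 1.0, 11.4]
opening: 0.24
pos [ 0.5742 -0.2241  0.1565] F [-4.0349  1.0347 10.8499] M [0.3583 1.1213 0.0076] std 0.465 tilt [-0.0003 -0.0005]
contact off xy mm -78.84415036048848 23.83040811397336
```

The moments point to the pin lying 4–5 mm towards +y of the block axis. I'll sweep that way.

```bash
python3 -m pendant '[[[0,0,0],[0.001,-0.001,0],0.1],[[0,0,0],[0.002,-0.0015,0],0.1],[[0,0,0],[0.003,-0.0015,0],0.1],[[0,0,0],[0.004,-0.0015,0],0.1],[[0,0,0],[0.004,-0.0015,0],0.1]]'; python3 -m pendant '[[[0,0,0],[0.001,0,0],0.1],[[0,0,0],[0.002,0,0],0.1],[[0,0,0],[0.002,0,0],0.1]]'; python3 st.py
```

```text
clock: 16.8
tool_pos: [0.5736, -0.2229, 0.1566]
eef_rot: [0.772, 0.635, -0.001, 0.002]
contact_force: [-3.4, -3.6, 9.9]
opening: 0.239
clock: 17.1
tool_pos: [0.5739, -0.2184, 0.1549]
eef_rot: [0.772, 0.636, -0.0, 0.0]
contact_force: [-1.4, -0.7, -2.0]
opening: 0.239
pos [ 0.5737 -0.2182  0.1543] F [-1.4271 -1.4614 -2.4547] M [-0.4484  0.3788 -0.001 ] std 0.338 tilt [-0.0013 -0.0001]
contact off xy mm -346.4992253332817 -403.75088882039967
```

It dropped in: force relieved and z is falling. I'll lower it onto the seat.

```bash
python3 -m pendant '[[[0,0,0],[0,0,0.002],0.1],[[0,0,0],[0,0,0.004],0.1],[[0,0,0],[0,0,0.006],0.1],[[0,0,0],[0,0,0.007],0.1],[[0,0,0],[0,0,0.007],0.1]]'; python3 st.py
```

```text
clock: 17.9
tool_pos: [0.5734, -0.2182, 0.1478]
eef_rot: [0.772, 0.636, -0.001, -0.0]
contact_force: [-4.8, -1.9, 1.4]
opening: 0.24
pos [ 0.5734 -0.2182  0.1478] F [-4.7462 -2.3112  2.1625] M [-0.4916  1.0118  0.0217] std 0.624 tilt [-0.0018 -0.0003]
contact off xy mm -178.71361723387594 -87.73639941599433
```

```bash
python3 -m pendant '[[[0,0,0],[0,-0.0007,0.002],0.1],[[0,0,0],[-0.0003,-0.0007,0.004],0.1],[[0,0,0],[-0.0003,-0.0007,0.006],0.1],[[0,0,0],[-0.0003,-0.0007,0.008],0.1],[[0,0,0],[-0.0003,-0.0007,0.009],0.1],[[0,0,0],[-0.0003,-0.0007,0.009],0.1]]'; python3 st.py
```

```text
clock: 18.8
tool_pos: [0.5731, -0.2184, 0.1414]
eef_rot: [0.772, 0.636, -0.0, 0.0]
contact_force: [-9.0, -1.4, 18.8]
opening: 0.235
pos [ 0.5731 -0.2184  0.1414] F [-9.0848 -1.1826 18.8822] M [-0.1288  1.9298 -0.0024] std 0.942 tilt [ 0.     -0.0012]
contact off xy mm -86.6370277621535 -6.350706140116613
```

```bash
python3 -m pendant '[[[0,0,0],[0,-0.0005,0.001],0.1],[[0,0,0],[0,-0.001,0.0015],0.1],[[0,0,0],[0,-0.001,0.0015],0.1],[[0,0,0],[0,-0.001,0.0015],0.1]]'; python3 st.py
python3 - <<'E'
from h import *
s=r.snapshot("scene");crop(s,"pics/c8.png",155,105,110,110,5)
t=r.snapshot("top");a=lambda d,x0,y0,w,h,k:cv2.resize(d["image"][y0:y0+h,x0:x0+w,::-1],(w*k,h*k),interpolation=cv2.INTER_CUBIC)
A=a(s,150,120,80,110,5);B=a(t,275,160,80,110,5);cv2.imwrite("pics/c8.png",np.hstack([A,B]))
th=np.linspace(0,2*np.pi,100);st=r.get_state()
for c in([.5664,-.2237],[.569,-.2225],st["tool_pos"][:2]-[.002,0]):
    P=np.array([(proj(s,[c[0]+.036*np.cos(q),c[1]+.036*np.sin(q),z])-[150,120]+.5)*5-.5 for q in th for z in(.091,.125)]);print(c,P.min(0),P.max(0))
E
```

```text
clock: 19.5
tool_pos: [0.5731, -0.2184, 0.1413]
eef_rot: [0.772, 0.636, 0.0, 0.002]
contact_force: [-10.3, -0.7, 26.3]
opening: 0.24
pos [ 0.5731 -0.2184  0.1413] F [-9.8936 -0.9431 26.6198] M [-0.0857  2.1208  0.0316] std 1.014 tilt [ 0.0025 -0.002 ]
contact off xy mm -70.77453962928185 -3.2986962498332018
[0.5664, -0.2237] [182.66559316 254.09909929] [286.00077365 350.10856695]
[0.569, -0.2225] [183.08840043 256.28396864] [286.55849634 352.47682716]
[ 0.57112052 -0.21840063] [187.5376545  258.50669099] [291.08241302 354.88959194]
```

View pics/c8.png

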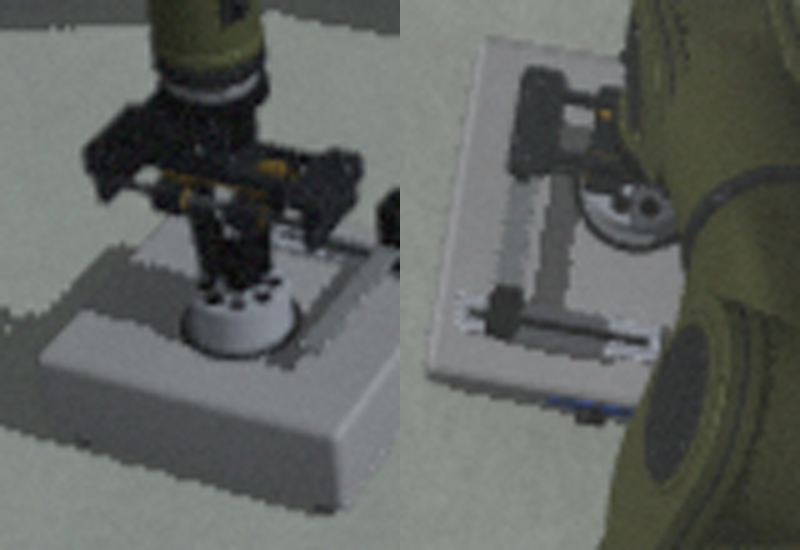

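The block sits upright over the seat and the bar is clear to the side. z is unchanged at 0.1413 with the push up from 19 to 27 N, so the seat is on its stop. One last measurement on the lock, in case releasing it dragged it back.

Run:
```python
from h import *
np.set_printoptions(precision=4,suppress=True)
d=r.snapshot("top")
def cen(img,x0,y0,x1,y1,k,T=45):
    g=img[y0:y1,x0:x1].astype(float).mean(2);w=np.clip(T-g,0,None);Y,X=np.mgrid[y0:y1,x0:x1];return (X*w).sum()/w.sum(),(Y*w).sum()/w.sum()
a0=cv2.resize(cv2.imread("pics/top0.png")[:,:,::-1],(512,384),interpolation=cv2.INTER_AREA)
ey=np.array([.191,.982])
p0=cen(a0,313,220,323,232,0);p1=cen(d["image"],290,216,302,228,0)
A=ray(d,*p0,.145)[:2];B=ray(d,*p1,.145)[:2];print(p0,p1,A,B,"moved",(B-A)@ey)
for q in(A,B):print("lock est",(q-[.4633,-.2032])@ey)
```

```text
(np.float64(316.91666666666663), np.float64(228.1875)) (np.float64(295.36842105263156), np.float64(226.0)) [ 0.4556 -0.1946] [ 0.4643 -0.1238] moved 0.07113476201341971
lock est 0.007010413277607848
lock est 0.07814517529102756
```

```bash
python3 -c "
from plant import r
s=r.get_state();print(s['clock'],s['tool_pos'],s['contact_force'],s['opening']);print(r.finish_job())"
```

```text
19.95 [ 0.57312123 -0.21838801  0.14128872] [-10.11317309  -0.94244241  27.0476685 ] 0.2367537911088599
the job is handed in; nothing more can be done
None
```

The job is handed in at about 20 s, with the gripper still holding the round block pressed down on the seat. No verdict was reported.

- **Lock:** I slid it about 70 mm until it stopped moving while the push rose to 17 N. After I let go, a camera check put it at about 78 mm of its 80 mm travel. That reading is only good to 1–2 mm, and the final limit is 76 mm.
- **Block on the pin:** I picked the block up by its knob and felt for the pin. It dropped in about 4–5 mm further towards +y than I had placed it from the pictures.
- **Seat home:** Pressing it down brought the tool about 6 mm below the height where the block met the seat. Raising the push from 19 to 27 N moved it only 0.1 mm further, so the seat is on its stop. The last picture shows the block upright over the seat and the bar clear.
- **Sideways push:** About 10 N along -x remains on the tool. Shifting the tool 1 mm did not reduce it.
- **Other things:** I saw no sign of anything else being touched, but I did not measure their positions again at the end.

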